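# Reset, sort and charge the shears' power packs

### The arm

A 7-joint arm with a two-finger parallel gripper is mounted at the origin on the work surface. World frame = base frame: x ahead of the robot, y to its left, z up, the work surface at z = 0. Lengths are in m, angles in rad, forces in N, time in s.
With the tool pointing down it reaches from about 0.4 to 0.875 m from the base axis. Payload 19.3 kg.
Tool frame: the origin (TCP) lies midway between the tips of the shut fingers; the grasp point (between the pads) lies bot.tcp_to_grasp behind it (bot.tcp_to_grasp is the distance from the TCP to the grasp point, in m); z points along the fingers, y is the line along which they close (so a half turn about z gives the same grasp; the last joint's range is limited). The gripper opens to 85 mm and grips with 20 to 120 N. Pads are 22 mm wide; open, the fingers measure 114 mm over their backs; the gripper's body (76 mm by 85 mm) begins 54 mm behind the grasp point. The pads swing forward as they close: fully open they stand 13 mm farther back than shut.
Start: joints at [1.132, 0.521, -0.036, 1.599, 0.021, 1.021, -0.113], TCP at [0.225, -0.583, 0.231] pointing down, gripper open.
Joint ranges: [-2.91, 2.91], [-0.3, 2.13], [-1.5, 1.42], [0.17, 2.43], [-1.26, 4.41], [0.16, 1.93], [-2.52, 2.52]. Speed limits (rad/s): [1.89, 1.89, 2.39, 2.39, 3.01, 3.01, 3.01].

### API

Orientations are given as [roll, pitch, yaw] about the fixed x, y, z axes, in that order (R = Rz(yaw) Ry(pitch) Rx(roll)).
In Python, from workcell import observe, imaging, bot gives the robot as it stands.
- The arm moves only by the tool send_rows, never from a script. Its argument "plan" is text: rows parted by semicolons, each of 7 numbers parted by spaces: the shift along the tool's x, y, z in m, then the turn, a rotation vector about the tool's x, y, z in degrees, then the finger opening in m, from 0 to 0.0854. In form: dx dy dz rx ry rz claw; .... A call has 1 to 10 rows; each row is the pose to reach, as a shift and turn from the pose commanded when the call began, along the tool's axes at that moment; what a row does not reach only later rows make up. A row lasts 1/12 s, in which the tool goes at most 41.7 mm and 7.16 degrees, less where a joint would pass 70% of its speed; a pose out of reach is approached as far as the arm can. A call with a gripper value outside its range is refused whole. The fingers move at their own pace and stop on an object; "grip_force" is the grip in N (left out, the last holds). Time passes only in rows, so rows that repeat a pose let the fingers close. It gives the time, the measured TCP pose, the force, the opening and the grip force at its end, in the units of the state.
- observe(): the state, without advancing time (a new reading comes with each control period).
- imaging.grab_frame(name): name is "side" or "top" or "wrist"; returns a dict with "color" (384x512x3 uint8, red, green, blue), "fx", "fy", "cx", "cy" (pixels), "eye" and "orientation" of the camera in the world; the wrist camera has in their place "tool_from_camera" (4x4, takes a point from camera to tool coordinates, whose origin is the TCP and whose axes are the flange's). Camera axes: x right, y down, z forward; pixel columns grow to the right and rows downward; lengths in m; the calibration is good to about 2 mm. A picture is of the moment at which its call begins: read the wrist's pose just before it. There is no depth.
- bot.job_done(): hands the job in; it is judged then, once.
The state is a dict: "clock": time; "qpos": joint angles; "qd": joint speeds; "joint_efforts": joint torques, N m; "position": TCP position; "tool_rot": TCP orientation; "force": force on the tool from outside, world axes, zero at the start; "moment": the same for the moment, N m; "grip_width": finger opening in m; "finger_force": force on a finger pad.
Only numpy, scipy, OpenCV 4.12 (cv2) and the standard library are available. Lean on these libraries where they do the work, as an engineer would, in place of code of your own. Each camera call takes 0.05 s, during which the arm holds its last target. There are 200 camera calls.

### The job

The power packs of the cordless cloth shears have tripped: press each pack's red reset key slowly and gently until you feel it snap over and stay in; a pack whose key stays soft to the bottom and is left hanging halfway is faulty. Seat every sound pack, with its key in, fully down on the pegs of a charger bay, and lay every faulty pack flat and upright in the blue tray. When all the packs are sorted, press the charger's green start key in the same careful way until it snaps in, and leave the bowl, the weight and the cutter where they are.

Things in the scene. Friction and masses are not known exactly. Their poses are not given: they have to be found in the camera images.
- pack_a: power pack, black on an orange foot, 100 (x) x 52 (y) x 48 mm, 0.3 to 0.6 kg; origin under its centre, z up. Flat sides: grip across y. Underside: two 18 mm square sockets, 14 mm deep, at x = +-27 mm; fits a bay either way round. Red reset key in the middle of the top. All packs look alike; some are absent (None)
- cap_a: red cap (29 mm across) of pack a's reset key; origin at the centre of its top face, 64 mm above the pack's underside (16 mm above its top) with the key out, 54 mm fully in
- key_a (a joint): travel of pack a's reset key: 0 out (as at the start), 0.010 m fully in. Sound pack: stiffens to about 6 N at 3 mm, then gives way, past 6 mm snaps in by itself and stays in. Faulty pack: soft all the way (under 2 N), no snap; let go, it creeps back and hangs about halfway (5 mm). Only a press tells which
- pack_b: power pack, black on an orange foot, 100 (x) x 52 (y) x 48 mm, 0.3 to 0.6 kg; origin under its centre, z up. Flat sides: grip across y. Underside: two 18 mm square sockets, 14 mm deep, at x = +-27 mm; fits a bay either way round. Red reset key in the middle of the top. All packs look alike; some are absent (None)
- cap_b: red cap (29 mm across) of pack b's reset key; origin at the centre of its top face, 64 mm above the pack's underside (16 mm above its top) with the key out, 54 mm fully in
- key_b (a joint): travel of pack b's reset key: 0 out (as at the start), 0.010 m fully in. Sound pack: stiffens to about 6 N at 3 mm, then gives way, past 6 mm snaps in by itself and stays in. Faulty pack: soft all the way (under 2 N), no snap; let go, it creeps back and hangs about halfway (5 mm). Only a press tells which
- pack_c: power pack, black on an orange foot, 100 (x) x 52 (y) x 48 mm, 0.3 to 0.6 kg; origin under its centre, z up. Flat sides: grip across y. Underside: two 18 mm square sockets, 14 mm deep, at x = +-27 mm; fits a bay either way round. Red reset key in the middle of the top. All packs look alike; some are absent (None)
- cap_c: red cap (29 mm across) of pack c's reset key; origin at the centre of its top face, 64 mm above the pack's underside (16 mm above its top) with the key out, 54 mm fully in
- key_c (a joint): travel of pack c's reset key: 0 out (as at the start), 0.010 m fully in. Sound pack: stiffens to about 6 N at 3 mm, then gives way, past 6 mm snaps in by itself and stays in. Faulty pack: soft all the way (under 2 N), no snap; let go, it creeps back and hangs about halfway (5 mm). Only a press tells which
- pack_d: power pack, black on an orange foot, 100 (x) x 52 (y) x 48 mm, 0.3 to 0.6 kg; origin under its centre, z up. Flat sides: grip across y. Underside: two 18 mm square sockets, 14 mm deep, at x = +-27 mm; fits a bay either way round. Red reset key in the middle of the top. All packs look alike; some are absent (None)
- cap_d: red cap (29 mm across) of pack d's reset key; origin at the centre of its top face, 64 mm above the pack's underside (16 mm above its top) with the key out, 54 mm fully in
- key_d (a joint): travel of pack d's reset key: 0 out (as at the start), 0.010 m fully in. Sound pack: stiffens to about 6 N at 3 mm, then gives way, past 6 mm snaps in by itself and stays in. Faulty pack: soft all the way (under 2 N), no snap; let go, it creeps back and hangs about halfway (5 mm). Only a press tells which
- pack_e: power pack, black on an orange foot, 100 (x) x 52 (y) x 48 mm, 0.3 to 0.6 kg; origin under its centre, z up. Flat sides: grip across y. Underside: two 18 mm square sockets, 14 mm deep, at x = +-27 mm; fits a bay either way round. Red reset key in the middle of the top. All packs look alike; some are absent (None)
- cap_e: red cap (29 mm across) of pack e's reset key; origin at the centre of its top face, 64 mm above the pack's underside (16 mm above its top) with the key out, 54 mm fully in
- key_e (a joint): travel of pack e's reset key: 0 out (as at the start), 0.010 m fully in. Sound pack: stiffens to about 6 N at 3 mm, then gives way, past 6 mm snaps in by itself and stays in. Faulty pack: soft all the way (under 2 N), no snap; let go, it creeps back and hangs about halfway (5 mm). Only a press tells which
- bay1 (a point): charger bay 1 of 3 (-86 mm along the charger's y): on top of the white fixed deck (104 x 262 mm, 22 mm high), where the origin of a seated pack lies, pack length along x. Two tapered brass pegs, 14 mm diameter, 11 mm high, at x = +-27 mm. Any pack, any bay. A grey console (60 mm deep, 30 mm high) with the start key joins the deck's -x side
- bay2 (a point): charger bay 2 of 3 (0 mm along the charger's y): on top of the white fixed deck (104 x 262 mm, 22 mm high), where the origin of a seated pack lies, pack length along x. Two tapered brass pegs, 14 mm diameter, 11 mm high, at x = +-27 mm. Any pack, any bay. A grey console (60 mm deep, 30 mm high) with the start key joins the deck's -x side
- bay3 (a point): charger bay 3 of 3 (86 mm along the charger's y): on top of the white fixed deck (104 x 262 mm, 22 mm high), where the origin of a seated pack lies, pack length along x. Two tapered brass pegs, 14 mm diameter, 11 mm high, at x = +-27 mm. Any pack, any bay. A grey console (60 mm deep, 30 mm high) with the start key joins the deck's -x side
- cap_start: green round cap (29 mm across) of the charger's start key; origin at the centre of its top face, 46 mm above the table when out, 36 mm when in; 83 mm from the origin of bay 2 along the bay's -x
- key_start (a joint): travel of the start key: 0 out, 0.010 m fully in. It works like the reset key of a sound pack: about 6 N at 3 mm, past 6 mm it snaps in and stays in
- tray: fixed blue open tray for faulty packs, 170 (x) x 262 (y) x 32 mm, walls and floor 5 mm thick; origin at the table surface under its centre; empty at the start. It and the charger may stand on either side of the table
- bowl: bystander: white ceramic bowl, 100 mm across, 45 mm high; origin under its centre
- weight: bystander: dark steel pattern weight with a knob, 70 mm across, 44 mm high; origin under its centre
- cutter: bystander: orange rotary cutter lying on the table, about 160 mm long (x), 48 mm high at the blade; origin under the body, 30 mm ahead of the middle of its handle
Mind the look-alikes: they are no part of the job. What is shaped like the pack_a but purple is not meant.

How it is judged:
By the outcome, as a careful person would: the job done as asked, in the order asked, and still so for the second after the job is handed in, with the robot touching nothing.
Of pack_a, pack_b, pack_c, pack_d, pack_e only 3 to 4 are there at a start; the rules pass over those that are not, and their reading is None.
At some moment in a run one of pack_a, pack_b, pack_c, pack_d, pack_e may be knocked a few centimetres aside while the robot is not near it.
Once in a run the grip may slacken for a moment while it holds something.
It also fails if it takes over 210 s, if anything falls off the work surface, if the arm or the gripper's body presses on something with over 40 N, if the wrist force passes 120 N, or if a joint passes its speed limit or range.

## Working session

There is one attempt and no reset: what is moved stays moved. The work goes in short steps, Python scripts to look and compute and a tool call to move; the robot and the scene stay as the last step left them, time stands still between calls to the robot, and variables do not carry over. Pictures are saved under pics/ and viewed, at most 14 in all, crops included, and the job is handed in when it is done.

Besides the shell and the picture viewer there is one more tool, called as name(argument=value, ...), one argument or row to a line, values as JSON. send_rows: Moves the arm, as the interface text tells. Its arguments: {"type":"object","properties":{"plan":{"type":"string"},"grip_force":{"type":"number"}},"required":["plan"]}

```bash
ls; mkdir -p pics; python3 - <<'E'
from workcell import observe, imaging, bot
import cv2,numpy as np
s=observe(); print(s, bot.tcp_to_grasp)
for n in("top","side","wrist"):
    f=imaging.grab_frame(n); cv2.imwrite(f"pics/{n}0.png",f["color"][:,:,::-1])
    print(n,{k:np.round(v,4).tolist() for k,v in f.items() if k!="color"})
E
```

```text
pics
{'clock': 0.0, 'qpos': array([ 1.13180526,  0.52203433, -0.03630175,  1.5999933 ,  0.02118665,
        1.02111684, -0.11277819]), 'qd': array([ 4.92139417e-04,  9.44511497e-04, -1.48457263e-05, -6.56512780e-04,
        2.30043458e-04, -8.69448960e-04, -2.09812814e-04]), 'joint_efforts': array([-1.15916373e-03, -9.27104115e+01,  1.97986543e+00, -3.69935632e+01,
        1.78296299e-02,  8.22744827e-03, -1.74156395e-05]), 'position': array([ 0.22513707, -0.58267788,  0.23071863]), 'tool_rot': array([-3.14042847e+00,  8.52735768e-05,  3.68773464e-01]), 'force': array([-0.07510928, -0.50546471,  0.50174917]), 'moment': array([-0.02977043,  0.0031645 , -0.02638526]), 'finger_force': 0.0, 'grip_width': 0.08530235574638999} 0.0187
top {'fx': 382.3314, 'fy': 382.3314, 'cx': 259.6794, 'cy': 181.5802, 'eye': [0.3765, -0.0149, 1.067], 'orientation': [-3.0252, 0.0308, -1.5997]}
side {'fx': 375.8755, 'fy': 375.8755, 'cx': 251.2882, 'cy': 196.145, 'eye': [0.1979, 0.6626, 0.8758], 'orientation': [-2.3816, 0.0067, -2.7195]}
wrist {'fx': 265.7435, 'fy': 265.7435, 'cx': 254.2945, 'cy': 192.9008, 'tool_from_camera': [[-0.0002, -0.9603, -0.2791, 0.0714], [1.0, -0.0003, 0.0, -0.0002], [-0.0001, -0.2791, 0.9603, -0.1427], [0.0, 0.0, 0.0, 1.0]]}
```

View pics/top0.png

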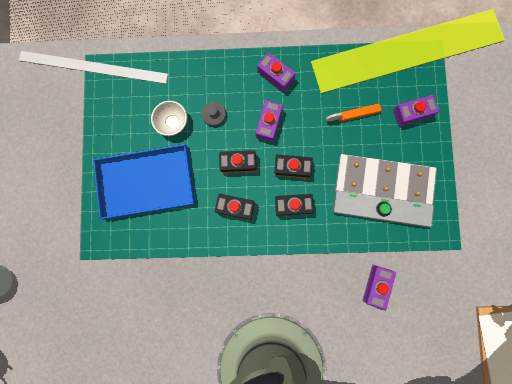

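View pics/side0.png

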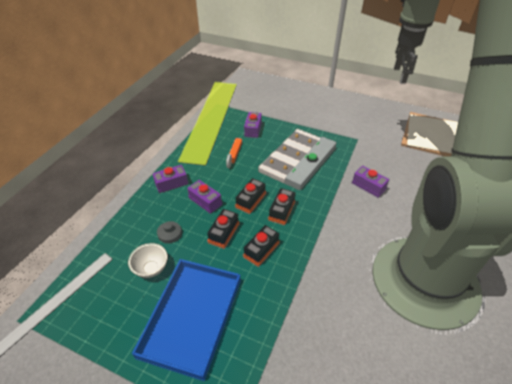

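The top view shows four black packs with caps near px (237,160), (294,165), (234,207) and (294,205). The tray is at (145,182), the charger at (385,190) with its green key at (385,209). The purple look-alikes are elsewhere.

```bash
cat > h.py <<'E'
import numpy as np, cv2
from scipy.spatial.transform import Rotation as R
from workcell import observe, imaging, bot
def cam(name):
    s=observe(); f=imaging.grab_frame(name)
    if name=="wrist":
        T=np.eye(4); T[:3,:3]=R.from_euler("xyz",s["tool_rot"]).as_matrix(); T[:3,3]=s["position"]
        M=T@np.array(f["tool_from_camera"])
    else:
        M=np.eye(4); M[:3,:3]=R.from_euler("xyz",f["orientation"]).as_matrix(); M[:3,3]=f["eye"]
    f["M"]=M; return f
def ray(f,uv,z):
    d=f["M"][:3,:3]@np.array([(uv[0]-f["cx"])/f["fx"],(uv[1]-f["cy"])/f["fy"],1]); o=f["M"][:3,3]
    return o+d*(z-o[2])/d[2]
def pix(f,p):
    c=f["M"][:3,:3].T@(np.array(p)-f["M"][:3,3]); return np.array([f["fx"]*c[0]/c[2]+f["cx"],f["fy"]*c[1]/c[2]+f["cy"]])
def hsv(f): return cv2.cvtColor(np.ascontiguousarray(f["color"]),cv2.COLOR_RGB2HSV)
def mask(f,name):
    h=hsv(f); 
    if name=="red": return cv2.inRange(h,(0,170,110),(6,255,255))|cv2.inRange(h,(174,170,110),(180,255,255))
    if name=="green": return cv2.inRange(h,(50,140,80),(75,255,255))
    if name=="dark": return cv2.inRange(h,(0,0,0),(180,120,60))
    if name=="brass": return cv2.inRange(h,(10,70,90),(28,220,255))
    if name=="blue": return cv2.inRange(h,(105,150,60),(125,255,255))
def blobs(m,amin=20):
    n,_,st,c=cv2.connectedComponentsWithStats(m)
    return [(c[i],st[i,4]) for i in range(1,n) if st[i,4]>=amin]
def totool(dxyz):  # world shift -> tool axes
    return R.from_euler("xyz",observe()["tool_rot"]).inv().apply(dxyz)
E
python3 - <<'E'
from h import *
f=cam("top")
for n,z,a in(("red",.064,30),("green",.046,60),("brass",.033,4),("dark",.048,100),("blue",.01,500)):
    m=mask(f,n)
    for c,s in blobs(m,a):
        e=""
        if n in("dark","blue"):
            pass
        print(n,np.round(c),s,np.round(ray(f,c,z),4))
b=mask(f,"blue"); r=cv2.minAreaRect(cv2.findNonZero(b)); print([np.round(ray(f,p,.032),3)[:2].tolist() for p in cv2.boxPoints(r)])
E
```

```text
red [276.  67.] 85 [ 0.8086 -0.0412  0.064 ]
red [420. 106.] 90 [ 0.6829 -0.4213  0.064 ]
red [269. 117.] 83 [ 0.6679 -0.0167  0.064 ]
red [237. 159.] 88 [0.5567 0.072  0.064 ]
red [294. 164.] 86 [ 0.5383 -0.0785  0.064 ]
red [294. 204.] 88 [ 0.4326 -0.0767  0.064 ]
red [234. 206.] 86 [0.4324 0.083  0.064 ]
red [383. 288.] 106 [ 0.212  -0.2912  0.064 ]
green [385. 208.] 99 [ 0.4149 -0.3148  0.046 ]
brass [380. 110.] 4 [ 0.6847 -0.3247  0.033 ]
brass [341. 114.] 10 [ 0.6792 -0.2178  0.033 ]
brass [356. 164.] 22 [ 0.5376 -0.2495  0.033 ]
brass [387. 169.] 25 [ 0.522  -0.3331  0.033 ]
brass [242. 171.] 5 [0.529  0.0609 0.033 ]
brass [250. 171.] 5 [0.5283 0.039  0.033 ]
brass [419. 173.] 26 [ 0.5068 -0.4174  0.033 ]
brass [227. 172.] 5 [0.5276 0.1022 0.033 ]
brass [276. 175.] 6 [ 0.5153 -0.033   0.033 ]
brass [289. 176.] 5 [ 0.511  -0.0669  0.033 ]
brass [302. 177.] 7 [ 0.5071 -0.102   0.033 ]
brass [354. 184.] 24 [ 0.4848 -0.2399  0.033 ]
brass [385. 188.] 24 [ 0.4695 -0.3237  0.033 ]
brass [417. 193.] 26 [ 0.4543 -0.4078  0.033 ]
brass [487. 336.] 614 [ 0.0814 -0.5566  0.033 ]
dark [242. 162.] 260 [0.5505 0.06   0.048 ]
dark [293. 167.] 338 [ 0.5341 -0.0789  0.048 ]
dark [237. 208.] 265 [0.4278 0.0752 0.048 ]
dark [294. 205.] 340 [ 0.4309 -0.0772  0.048 ]
dark [284. 353.] 144 [ 0.0547 -0.035   0.048 ]
dark [267. 379.] 324 [-0.0062  0.0085  0.048 ]
blue [143. 181.] 5868 [0.5119 0.341  0.01  ]
[[0.577, 0.485], [0.612, 0.214], [0.443, 0.188], [0.408, 0.454]]
```

send_rows(
  plan="0.457 -0.448 -0.02 0 0 -68.9 0;0.457 -0.448 -0.02 0 0 -68.9 0;0.457 -0.448 -0.02 0 0 -68.9 0;0.457 -0.448 -0.02 0 0 -68.9 0;0.457 -0.448 -0.02 0 0 -68.9 0;0.457 -0.448 -0.02 0 0 -68.9 0;0.457 -0.448 -0.02 0 0 -68.9 0;0.457 -0.448 -0.02 0 0 -68.9 0;0.457 -0.448 -0.02 0 0 -68.9 0;0.457 -0.448 -0.02 0 0 -68.9 0",
)

```text
clock: 1.03
position: [0.3979, -0.202, 0.2446]
tool_rot: [3.141, 0.0, 1.578]
force: [2.0, -0.8, 0.4]
grip_width: 0.0005
finger_force: 0.0
```

```bash
cat >> h.py <<'E'
def go(x,y,z,yaw):
    s=observe(); Rm=R.from_euler("xyz",s["tool_rot"])
    T=R.from_euler("xyz",[np.pi,0,np.radians(yaw)])
    d=Rm.inv().apply(np.array([x,y,z])-s["position"]); v=(Rm.inv()*T).as_rotvec(degrees=True)
    print("at",np.round(s["position"],4),np.round(np.degrees(s["tool_rot"]),1),"F",np.round(s["force"],1),"t",round(s["clock"],1),"w",round(s["grip_width"],4))
    print("shift",np.round(d,4),"turn",np.round(v,1))
E
python3 -c "
from h import *
go(.49,0,.25,90)"
```

```text
at [ 0.3979 -0.202   0.2446] [180.    0.   90.4] F [ 2.  -0.8  0.4] t 1.0 w 0.0005
shift [ 0.2013  0.0936 -0.0055] turn [0.  0.  0.4]
```

send_rows(
  plan="0.04 0.019 0 0 0 0 0;0.08 0.037 0 0 0 0 0;0.12 0.056 0 0 0 0 0;0.16 0.075 0 0 0 0 0;0.2 0.094 -0.005 0 0 0 0;0.2 0.094 -0.005 0 0 0 0;0.2 0.094 -0.005 0 0 0 0",
)

```text
clock: 1.62
position: [0.4926, 0.0002, 0.2495]
tool_rot: [3.141, -0.002, 1.576]
force: [0.3, 0.0, -1.2]
grip_width: -0.0
finger_force: 0.0
```

```bash
python3 - <<'E'
from h import *
go(.4326,-.0767,.075,90)
f=cam("wrist"); cv2.imwrite("pics/w1.png",f["color"][:,:,::-1])
for c,s in blobs(mask(f,"red"),100): print("red",np.round(c),s,np.round(ray(f,c,.064),4))
m=mask(f,"dark"); 
for k in cv2.findContours(m,cv2.RETR_EXTERNAL,cv2.CHAIN_APPROX_NONE)[0]:
    if cv2.contourArea(k)>500:
        r=cv2.minAreaRect(k); P=[ray(f,p,.048)[:2] for p in cv2.boxPoints(r)]; print("dark",np.round(r[0]),[(round(np.linalg.norm(P[i+1]-P[i])*1000),round(np.degrees(np.arctan2(*(P[i+1]-P[i])[::-1])),1)) for i in (0,1)])
E
```

```text
at [4.926e-01 2.000e-04 2.495e-01] [ 1.80e+02 -1.00e-01  9.03e+01] F [ 0.3  0.  -1.2] t 1.6 w -0.0
shift [-0.0768 -0.0606  0.1744] turn [ 0.  -0.1  0.3]
dark [476. 358.] [(49, np.float64(73.6)), (96, np.float64(-33.5))]
dark [208. 314.] [(564, np.float64(0.3)), (264, np.float64(-80.7))]
```

View pics/w1.png

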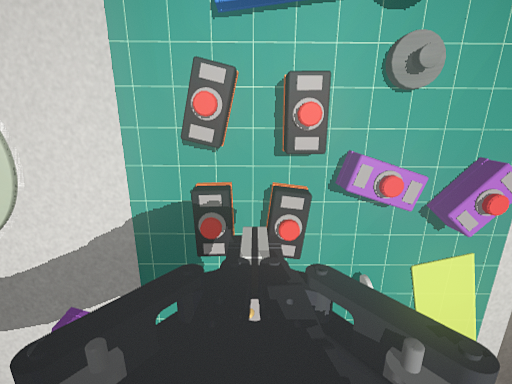

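The wrist view shows the four packs with caps at (205,103), (310,114), (211,227) and (288,229). The shut fingers are at (255,240).

```bash
sed -i 's/(0,170,110)/(0,120,110)/;s/(174,170,110)/(174,120,110)/' h.py; python3 - <<'E'
from h import *
f=cam("wrist"); 
print(hsv(f)[75,310],hsv(f)[130,290],hsv(f)[104,205])
for c,s in blobs(mask(f,"red"),100): print("red",np.round(c),s,np.round(ray(f,c,.064),4))
m=cv2.inRange(hsv(f),(0,0,40),(180,110,90)); m[255:]=0
for k in cv2.findContours(m,cv2.RETR_EXTERNAL,cv2.CHAIN_APPROX_NONE)[0]:
    if cv2.contourArea(k)>500:
        r=cv2.minAreaRect(k); P=[ray(f,p,.048)[:2] for p in cv2.boxPoints(r)]; print("dark",np.round(r[0]),[(round(np.linalg.norm(P[i+1]-P[i])*1000),round(np.degrees(np.arctan2(*(P[i+1]-P[i])[::-1])),1)) for i in (0,1)])
E
```

```text
[ 18   6 197] [150   3  93] [  1 150 246]
red [205. 101.] 485 [0.4345 0.0853 0.064 ]
red [310. 111.] 462 [0.558  0.0745 0.064 ]
red [392. 184.] 409 [ 0.668  -0.0135  0.064 ]
red [497. 202.] 452 [ 0.8073 -0.0374  0.064 ]
red [211. 226.] 363 [ 0.4349 -0.0728  0.064 ]
red [290. 228.] 359 [ 0.5397 -0.0749  0.064 ]
dark [288. 218.] [(99, np.float64(81.1)), (53, np.float64(-10.6))]
dark [217. 220.] [(60, np.float64(6.2)), (108, np.float64(-85.3))]
dark [208. 100.] [(101, np.float64(74.3)), (52, np.float64(-10.2))]
```

send_rows(
  plan="-0.015 -0.012 0.032 0 0 0 0;-0.03 -0.024 0.064 0 0 0 0;-0.045 -0.035 0.096 0 0 0 0;-0.06 -0.047 0.128 0 0 0 0;-0.075 -0.0585 0.16 0 0 0 0;-0.075 -0.0585 0.17 0 0 0 0;-0.075 -0.0585 0.176 0 0 0 0;-0.075 -0.0585 0.18 0 0 0 0;-0.075 -0.0585 0.183 0 0 0 0;-0.075 -0.0585 0.183 0 0 0 0",
)

```text
clock: 2.55
position: [0.4337, -0.0786, 0.0667]
tool_rot: [3.141, 0.0, 1.572]
force: [-0.5, 0.1, -0.3]
grip_width: -0.0002
finger_force: 0.0
```

send_rows(
  plan="0 0 0.0005 0 0 0 0;0 0 0.001 0 0 0 0;0 0 0.0015 0 0 0 0;0 0 0.002 0 0 0 0;0 0 0.0025 0 0 0 0;0 0 0.003 0 0 0 0;0 0 0.0035 0 0 0 0;0 0 0.004 0 0 0 0;0 0 0.0045 0 0 0 0;0 0 0.005 0 0 0 0",
)

```text
clock: 3.38
position: [0.4331, -0.0788, 0.0613]
tool_rot: [3.142, -0.0, 1.571]
force: [1.0, 0.2, 0.5]
grip_width: 0.0004
finger_force: 0.4
```

send_rows(
  plan="0 0 0.0005 0 0 0 0;0 0 0.001 0 0 0 0;0 0 0.0015 0 0 0 0;0 0 0.002 0 0 0 0;0 0 0.002 0 0 0 0",
)

```text
clock: 3.8
position: [0.4329, -0.0788, 0.0592]
tool_rot: [-3.141, -0.0, 1.571]
force: [0.7, -0.2, 0.8]
grip_width: -0.0001
finger_force: 0.0
```

send_rows(
  plan="0 0 0.0005 0 0 0 0;0 0 0.001 0 0 0 0;0 0 0.0015 0 0 0 0;0 0 0.002 0 0 0 0;0 0 0.002 0 0 0 0",
)

```text
clock: 4.22
position: [0.4329, -0.0788, 0.0572]
tool_rot: [-3.141, -0.0, 1.571]
force: [-0.3, 0.7, 0.1]
grip_width: 0.0
finger_force: 0.1
```

send_rows(
  plan="0 0 0.0005 0 0 0 0;0 0 0.001 0 0 0 0;0 0 0.0015 0 0 0 0;0 0 0.002 0 0 0 0;0 0 0.002 0 0 0 0",
)

```text
clock: 4.63
position: [0.433, -0.0788, 0.0552]
tool_rot: [-3.141, -0.0, 1.571]
force: [-0.9, 0.3, 1.2]
grip_width: 0.0002
finger_force: 0.2
```

send_rows(
  plan="0 0 0.0005 0 0 0 0;0 0 0.001 0 0 0 0;0 0 0.0015 0 0 0 0;0 0 0.0015 0 0 0 0",
)

```text
clock: 4.97
position: [0.433, -0.0788, 0.054]
tool_rot: [3.142, 0.0, 1.571]
force: [-2.2, 1.1, 10.5]
grip_width: -0.0
finger_force: 5.0
```

send_rows(
  plan="0 0 -0.006 0 0 0 0;0 0 -0.02 0 0 0 0;0.04 0 -0.04 0 0 0 0;0.07 0 -0.05 0 0 0 0;0.07 0 -0.05 0 0 0 0",
)

```text
clock: 5.38
position: [0.4344, -0.0035, 0.1062]
tool_rot: [3.137, -0.002, 1.576]
force: [1.3, 1.3, 0.7]
grip_width: 0.0001
finger_force: 0.0
```

```bash
python3 - <<'E'
from h import *
go(.434,.084,.069,90)
f=cam("wrist"); cv2.imwrite("pics/w2.png",f["color"][:,:,::-1])
E
```

```text
at [ 0.4344 -0.0035  0.1062] [ 1.798e+02 -1.000e-01  9.030e+01] F [1.3 1.3 0.7] t 5.4 w 0.0001
shift [ 0.0874 -0.0001  0.0374] turn [ 0.2 -0.1  0.3]
```

View pics/w2.png

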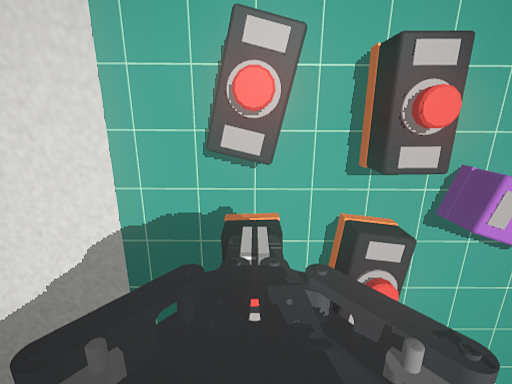

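P3 stayed soft until the bottom stop at z=0.054, so it is faulty. P1 is next, with its cap at (253,88).

send_rows(
  plan="0.03 0 0 0 0 0 0;0.06 0 0.01 0 0 0 0;0.0875 0 0.02 0 0 0 0;0.0875 0 0.03 0 0 0 0;0.0875 0 0.036 0 0 0 0;0.0875 0 0.04 0 0 0 0;0.0875 0 0.0405 0 0 0 0;0.0875 0 0.041 0 0 0 0;0.0875 0 0.0415 0 0 0 0;0.0875 0 0.042 0 0 0 0",
)

```text
clock: 6.27
position: [0.4332, 0.0781, 0.0621]
tool_rot: [3.141, 0.0, 1.57]
force: [0.5, -0.3, 0.9]
grip_width: 0.0001
finger_force: 0.4
```

send_rows(
  plan="0 0 0.0005 0 0 0 0;0 0 0.001 0 0 0 0;0 0 0.0015 0 0 0 0;0 0 0.002 0 0 0 0;0 0 0.0025 0 0 0 0;0 0 0.003 0 0 0 0;0 0 0.003 0 0 0 0",
)

```text
clock: 6.85
position: [0.433, 0.0787, 0.0587]
tool_rot: [-3.142, -0.0, 1.571]
force: [-0.8, -0.0, 0.4]
grip_width: -0.0
finger_force: 0.0
```

send_rows(
  plan="0 0 0.0005 0 0 0 0;0 0 0.001 0 0 0 0;0 0 0.0015 0 0 0 0;0 0 0.002 0 0 0 0;0 0 0.0025 0 0 0 0;0 0 0.003 0 0 0 0;0 0 0.003 0 0 0 0",
)

```text
clock: 7.43
position: [0.4329, 0.0787, 0.0557]
tool_rot: [-3.142, -0.0, 1.571]
force: [0.1, 0.7, 1.2]
grip_width: 0.0003
finger_force: 0.2
```

send_rows(
  plan="0 0 0.0005 0 0 0 0;0 0 0.001 0 0 0 0;0 0 0.0015 0 0 0 0;0 0 0.0018 0 0 0 0;0 0 0.0018 0 0 0 0",
)

```text
clock: 7.85
position: [0.433, 0.0787, 0.0541]
tool_rot: [3.142, 0.0, 1.571]
force: [-1.1, 1.1, 3.8]
grip_width: -0.0001
finger_force: 2.0
```

send_rows(
  plan="0 0 -0.006 0 0 0 0;0 0 -0.02 0 0 0 0;0 0.03 -0.04 0 0 0 0;0 0.05 -0.04 0 0 0 0;-0.04 0.05 -0.04 0 0 0 0;-0.07 0.05 -0.04 0 0 0 0;-0.07 0.05 -0.04 0 0 0 0;-0.07 0.05 -0.04 0 0 0 0",
)

```text
clock: 8.52
position: [0.4829, 0.0069, 0.0943]
tool_rot: [-3.141, 0.0, 1.568]
force: [-0.4, 1.3, -0.5]
grip_width: 0.0002
finger_force: 0.0
```

```bash
python3 - <<'E'
from h import *
go(.557,.073,.066,90)
f=cam("wrist"); cv2.imwrite("pics/w3.png",f["color"][:,:,::-1])
for c,s in blobs(mask(f,"red"),100): print("red",np.round(c),s,np.round(ray(f,c,.064),4),np.round(ray(f,c,.059),4))
E
```

```text
at [0.4829 0.0069 0.0943] [-180.     0.    89.8] F [-0.4  1.3 -0.5] t 8.5 w 0.0002
shift [0.0663 0.0739 0.0282] turn [-0.   0.  -0.2]
red [178. 104.] 1638 [0.4363 0.0854 0.064 ] [0.435  0.0856 0.059 ]
red [371. 121.] 1789 [0.5571 0.0748 0.064 ] [0.5592 0.0747 0.059 ]
red [499. 245.] 888 [ 0.6594 -0.0117  0.064 ] [ 0.6645 -0.0143  0.059 ]
red [338. 310.] 120 [ 0.548  -0.0671  0.064 ] [ 0.5498 -0.0712  0.059 ]
```

View pics/w3.png

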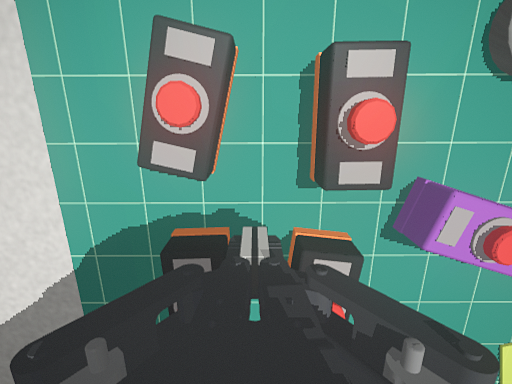

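P1's key is also hanging low after a soft press, so P1 is faulty. P2 is next, with its cap at (371,121).

send_rows(
  plan="0.03 0.03 0 0 0 0 0;0.0675 0.06 0 0 0 0 0;0.0675 0.0745 0.01 0 0 0 0;0.0675 0.0745 0.018 0 0 0 0;0.0675 0.0745 0.024 0 0 0 0;0.0675 0.0745 0.028 0 0 0 0;0.0675 0.0745 0.0285 0 0 0 0;0.0675 0.0745 0.029 0 0 0 0;0.0675 0.0745 0.0295 0 0 0 0;0.0675 0.0745 0.03 0 0 0 0",
)

```text
clock: 9.4
position: [0.5575, 0.076, 0.0645]
tool_rot: [3.141, -0.0, 1.571]
force: [-0.3, -0.2, -0.1]
grip_width: 0.0002
finger_force: 0.0
```

send_rows(
  plan="0 0 0.0005 0 0 0 0;0 0 0.001 0 0 0 0;0 0 0.0015 0 0 0 0;0 0 0.002 0 0 0 0;0 0 0.0025 0 0 0 0;0 0 0.003 0 0 0 0;0 0 0.003 0 0 0 0",
)

```text
clock: 9.98
position: [0.5576, 0.076, 0.0612]
tool_rot: [3.141, 0.0, 1.571]
force: [-0.9, -1.5, 5.9]
grip_width: 0.0001
finger_force: 3.1
```

send_rows(
  plan="0 0 0.0005 0 0 0 0;0 0 0.001 0 0 0 0;0 0 0.0015 0 0 0 0;0 0 0.0015 0 0 0 0",
)

```text
clock: 10.32
position: [0.5575, 0.076, 0.0595]
tool_rot: [3.141, 0.0, 1.571]
force: [0.2, -2.7, 2.4]
grip_width: 0.0001
finger_force: 1.5
```

P2 reaches 5.9 N and then gives way, so it is sound. I continue past the snap.

send_rows(
  plan="0 0 0.0005 0 0 0 0;0 0 0.001 0 0 0 0;0 0 0.0015 0 0 0 0;0 0 0.002 0 0 0 0;0 0 0.0025 0 0 0 0;0 0 0.003 0 0 0 0;0 0 0.0035 0 0 0 0;0 0 0.004 0 0 0 0;0 0 0.004 0 0 0 0",
)

```text
clock: 11.07
position: [0.5574, 0.0762, 0.0554]
tool_rot: [-3.141, -0.0, 1.571]
force: [-0.6, 0.8, 0.0]
grip_width: 0.0001
finger_force: 0.0
```

send_rows(
  plan="0 0 -0.006 0 0 0 0;0 0 -0.02 0 0 0 0;-0.03 -0.005 -0.04 0 0 0 0;-0.06 -0.012 -0.04 0 0 0 0;-0.1 -0.015 -0.04 0 0 0 0;-0.13 -0.018 -0.03 0 0 0 0;-0.151 -0.018 -0.02 0 0 0 0;-0.151 -0.018 -0.012 0 0 0 0;-0.151 -0.018 -0.01 0 0 0 0",
)

```text
clock: 11.82
position: [0.539, -0.0759, 0.0648]
tool_rot: [-3.141, 0.0, 1.569]
force: [0.1, 0.5, -0.0]
grip_width: 0.0001
finger_force: 0.0
```

send_rows(
  plan="0 0 0 0 0 0 0;0 0 0.0005 0 0 0 0;0 0 0.001 0 0 0 0;0 0 0.0015 0 0 0 0;0 0 0.002 0 0 0 0;0 0 0.0025 0 0 0 0;0 0 0.003 0 0 0 0;0 0 0.0035 0 0 0 0;0 0 0.0035 0 0 0 0",
)

```text
clock: 12.57
position: [0.5398, -0.0743, 0.0622]
tool_rot: [3.141, -0.0, 1.572]
force: [-0.8, 2.8, 6.2]
grip_width: 0.0
finger_force: 3.0
```

send_rows(
  plan="0 0 0.0005 0 0 0 0;0 0 0.001 0 0 0 0;0 0 0.0015 0 0 0 0;0 0 0.0015 0 0 0 0",
)

```text
clock: 12.9
position: [0.5398, -0.0744, 0.0607]
tool_rot: [3.141, -0.0, 1.572]
force: [-0.0, 2.8, 4.7]
grip_width: 0.0001
finger_force: 2.7
```

send_rows(
  plan="0 0 0.0005 0 0 0 0;0 0 0.001 0 0 0 0;0 0 0.0015 0 0 0 0;0 0 0.002 0 0 0 0;0 0 0.0025 0 0 0 0;0 0 0.003 0 0 0 0;0 0 0.0035 0 0 0 0;0 0 0.004 0 0 0 0;0 0 0.004 0 0 0 0",
)

```text
clock: 13.65
position: [0.5394, -0.0748, 0.0564]
tool_rot: [-3.141, 0.0, 1.571]
force: [1.0, -0.2, 0.5]
grip_width: 0.0002
finger_force: 0.0
```

P4 reached 6.2 N and then gave way, so it is sound. I lift to look again.

send_rows(
  plan="0 0 -0.006 0 0 0 0.075;0 0 -0.03 0 0 0 0.075;-0.01 0 -0.07 0 0 0 0.075;-0.02 0 -0.11 0 0 0 0.075;-0.03 0 -0.15 0 0 0 0.075;-0.04 -0.02 -0.16 0 0 0 0.075;-0.06 -0.04 -0.16 0 0 0 0.075;-0.06 -0.04 -0.16 0 0 0 0.075;-0.06 -0.04 -0.16 0 0 0 0.075",
)

```text
clock: 14.4
position: [0.4989, -0.136, 0.2173]
tool_rot: [3.141, 0.001, 1.569]
force: [0.9, 1.9, 0.4]
grip_width: 0.075
finger_force: 0.0
```

```bash
cat >> h.py <<'E'
def packs(f,lim=384):
    m=cv2.inRange(hsv(f),(0,0,38),(180,110,95)); m[lim:]=0
    m=cv2.morphologyEx(m,cv2.MORPH_OPEN,np.ones((3,3)))
    for k in cv2.findContours(m,cv2.RETR_EXTERNAL,cv2.CHAIN_APPROX_NONE)[0]:
        if cv2.contourArea(k)<900: continue
        r=cv2.minAreaRect(k); P=[ray(f,p,.048)[:2] for p in cv2.boxPoints(r)]
        e=[P[1]-P[0],P[2]-P[1]]; e.sort(key=np.linalg.norm)
        print("pack",np.round(r[0]),"c",np.round(np.mean(P,0),4),"LxW",np.round([np.linalg.norm(e[1]),np.linalg.norm(e[0])],3),"yaw",round(np.degrees(np.arctan2(e[1][1],e[1][0]))%180,1))
def reds(f,z=.059):
    for c,s in blobs(mask(f,"red"),60): print("red",np.round(c),s,np.round(ray(f,c,z)[:2],4))
E
python3 - <<'E'
from h import *
go(.54,-.077,.2,81)
f=cam("wrist"); cv2.imwrite("pics/w4.png",f["color"][:,:,::-1])
packs(f);reds(f)
E
```

```text
at [ 0.4989 -0.136   0.2173] [1.80e+02 1.00e-01 8.99e+01] F [0.9 1.9 0.4] t 14.4 w 0.075
shift [0.0591 0.041  0.0173] turn [0.  0.1 8.9]
pack [256. 308.] c [ 0.5009 -0.3354] LxW [0.654 0.262] yaw 179.9
pack [289. 126.] c [ 0.5394 -0.0788] LxW [0.102 0.053] yaw 82.9
pack [198. 123.] c [ 0.4353 -0.0756] LxW [0.101 0.053] yaw 91.9
pack [312.  16.] c [0.5588 0.0328] LxW [0.052 0.029] yaw 179.9
red [420.  65.] 747 [ 0.6706 -0.0146]
red [196. 125.] 537 [ 0.435  -0.0748]
red [291. 127.] 496 [ 0.5395 -0.0765]
red [ 38. 293.] 431 [ 0.2125 -0.2905]
red [383. 368.] 259 [ 0.6875 -0.4189]
```

View pics/w4.png

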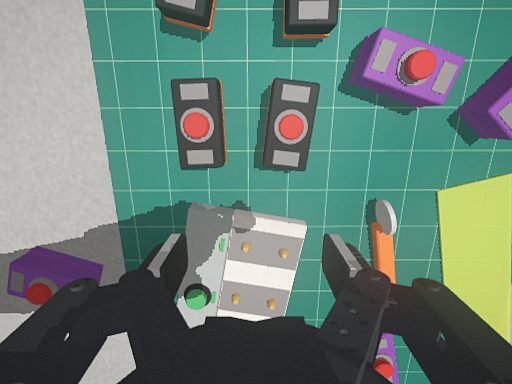

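send_rows(
  plan="0.03 0.02 0 0 0 4 0.075;0.0585 0.0405 0.02 0 0 7.4 0.075;0.0585 0.0405 0.05 0 0 7.4 0.075;0.0585 0.0405 0.08 0 0 7.4 0.075;0.0585 0.0405 0.11 0 0 7.4 0.075;0.0585 0.0405 0.14 0 0 7.4 0.075;0.0585 0.0405 0.17 0 0 7.4 0.075;0.0585 0.0405 0.19 0 0 7.4 0.075;0.0585 0.0405 0.2 0 0 7.4 0.075;0.0585 0.0405 0.205 0 0 7.4 0.075",
)

```text
clock: 15.28
position: [0.5397, -0.0753, 0.0101]
tool_rot: [-3.14, -0.0, 1.443]
force: [0.0, -0.0, -0.1]
grip_width: 0.0752
finger_force: 0.0
```

send_rows(
  plan="0 0 0 0 0 0 0.075;0 0 0 0 0 0 0.045;0 0 0 0 0 0 0.045;0 0 0 0 0 0 0.045;0 0 0 0 0 0 0.045;0 0 0 0 0 0 0.045;0 0 0 0 0 0 0.045;0 0 0 0 0 0 0.045",
  grip_force=60,
)

```text
clock: 15.95
position: [0.5409, -0.0763, 0.013]
tool_rot: [3.139, -0.0, 1.442]
force: [-0.8, 1.9, 6.4]
grip_width: 0.0511
finger_force: 63.6
```

```bash
python3 - <<'E'
from h import *
go(.5395,-.0775,.012,82.5)
go(.5112,-.2447,.1,-10.4)
E
```

```text
at [ 0.5409 -0.0763  0.013 ] [179.9  -0.   82.6] F [-0.8  1.9  6.4] t 15.9 w 0.0511
shift [-0.0014 -0.0012  0.001 ] turn [ 0.1 -0.   0.1]
at [ 0.5409 -0.0763  0.013 ] [179.9  -0.   82.6] F [-0.8  1.9  6.4] t 15.9 w 0.0511
shift [-0.1708 -0.0076 -0.0871] turn [ 0.1 -0.1 93. ]
```

send_rows(
  plan="0 0 -0.03 0 0 0 0.045;0 0 -0.07 0 0 3 0.045;-0.02 0 -0.1 0 0 10 0.045;-0.04 0 -0.12 0 0 17 0.045;-0.06 -0.002 -0.12 0 0 24 0.045;-0.08 -0.003 -0.12 0 0 31 0.045;-0.1 -0.004 -0.12 0 0 38 0.045;-0.12 -0.006 -0.12 0 0 45 0.045;-0.14 -0.007 -0.12 0 0 52 0.045;-0.16 -0.008 -0.12 0 0 59 0.045",
)

```text
clock: 16.78
position: [0.5113, -0.2349, 0.1325]
tool_rot: [3.141, -0.001, 0.406]
force: [0.4, -0.0, -4.3]
grip_width: 0.0512
finger_force: 66.4
```

send_rows(
  plan="0 0 0 0 0 7 0.045;0 0 0 0 0 14 0.045;0 0 0 0 0 21 0.045;0 0 0 0 0 28 0.045;0 0 0 0 0 34 0.045;0 0 0 0 0 34 0.045;0 0 0 0 0 34 0.045",
)

```text
clock: 17.37
position: [0.5117, -0.2337, 0.1321]
tool_rot: [-3.142, -0.001, -0.177]
force: [0.7, 0.4, -4.8]
grip_width: 0.0511
finger_force: 66.3
```

```bash
python3 - <<'E'
from h import *
go(.5112,-.2447,.1,-10.4)
f=cam("wrist"); cv2.imwrite("pics/w5.png",f["color"][:,:,::-1])
for c,s in blobs(mask(f,"brass"),8): print("brass",np.round(c),s,np.round(ray(f,c,.033)[:2],4))
reds(f)
E
```

```text
at [ 0.5117 -0.2337  0.1321] [-180.    -0.   -10.2] F [ 0.7  0.4 -4.8] t 17.4 w 0.0511
shift [0.0014 0.011  0.0321] turn [-0.  -0.   0.2]
brass [219.   9.] 824 [ 0.6668 -0.233 ]
brass [254. 157.] 413 [ 0.546  -0.2389]
brass [357. 161.] 175 [ 0.5264 -0.3316]
brass [449. 161.] 207 [ 0.5112 -0.4141]
brass [  6. 194.] 409 [ 0.553  -0.0016]
brass [351. 214.] 158 [ 0.4749 -0.3222]
brass [438. 215.] 180 [ 0.4595 -0.4047]
brass [129. 255.] 630 [ 0.4703 -0.0962]
brass [ 32. 289.] 766 [0.4498 0.0174]
red [254. 281.] 2782 [ 0.4359 -0.2197]
```

View pics/w5.png

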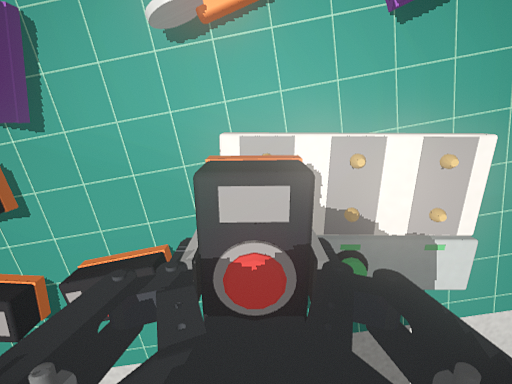

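The pack is held squarely over the charger. The cap is at (254,281), and the pegs of bay 2 (357,161 and 351,214) and bay 1 (449,161 and 438,215) are visible.

```bash
python3 - <<'E'
from h import *
f=cam("wrist"); s=observe()
m=mask(f,"red"); m[:200]=0
k=max(cv2.findContours(m,cv2.RETR_EXTERNAL,cv2.CHAIN_APPROX_NONE)[0],key=cv2.contourArea)
(c,r)=cv2.minEnclosingCircle(k); e=cv2.fitEllipse(k); print(c,r,e)
for cc in(c,e[0]):
  p=ray(f,cc,s["position"][2]-.013+.054); print(p,totool(p-s["position"]))
E
```

```text
(254.45333862304688, 280.4395446777344) 31.640945434570312 ((254.35922241210938, 280.8412780761719), (55.015750885009766, 62.49721145629883), 90.13923645019531)
[ 0.51310963 -0.23361764  0.17285886] [ 0.00142646 -0.00051414 -0.04099929]
[ 0.51291589 -0.23354079  0.17285886] [ 0.0012222  -0.00055559 -0.04099937]
```

send_rows(
  plan="0.001 0.004 0 0 0 0.2 0.045;0.003 0.009 0.02 0 0 0.2 0.045;0.003 0.009 0.05 0 0 0.2 0.045;0.003 0.009 0.07 0 0 0.2 0.045;0.003 0.009 0.08 0 0 0.2 0.045;0.003 0.009 0.08 0 0 0.2 0.045;0.003 0.009 0.08 0 0 0.2 0.045",
)

```text
clock: 18.05
position: [0.513, -0.2435, 0.0519]
tool_rot: [-3.141, 0.0, -0.184]
force: [-0.1, 0.0, -3.2]
grip_width: 0.051
finger_force: 65.9
```

```bash
python3 - <<'E'
from h import *
go(.513,-.243,.042,-10.4)
f=cam("wrist"); cv2.imwrite("pics/w6.png",f["color"][:,:,::-1])
E
```

```text
at [ 0.513  -0.2435  0.0519] [-180.     0.   -10.5] F [-0.1  0.  -3.2] t 18.1 w 0.051
shift [-0.0001 -0.0005  0.0099] turn [-0.   0.  -0.1]
```

View pics/w6.png

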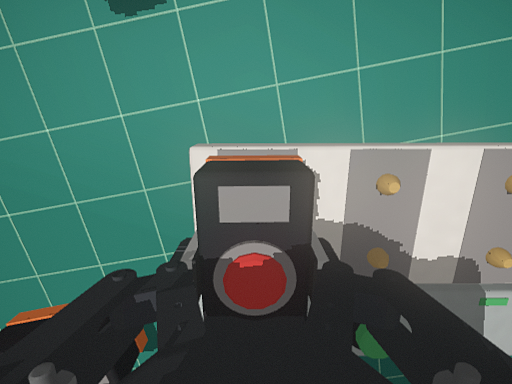

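Descended to just above bay 3. The bay 2 pegs are visible at (389,184) and (378,258), and the foot spans columns 205–303 against the bay stripe at 217–297. I use these to check the alignment.

```bash
python3 - <<'E'
from h import *
f=cam("wrist"); s=observe()
for c,a in blobs(mask(f,"brass"),60):
  if c[0]>340 and c[1]<300:
    for z in(.028,.033): print(np.round(c),a,z,np.round(ray(f,c,z)[:2],4),np.round(totool(ray(f,c,z)-s["position"])[:2],4))
h=hsv(f)
for r in(149,152,154): print(r,[ (x,f["color"][r,x].tolist()) for x in (195,205,212,215,218,221,225,290,295,297,299,301,305)])
E
```

```text
[387. 185.] 400 0.028 [ 0.5255 -0.3332] [0.028  0.0858]
[387. 185.] 400 0.033 [ 0.5272 -0.3309] [0.0293 0.0832]
[508. 185.] 117 0.028 [ 0.511  -0.4105] [0.0279 0.1644]
[508. 185.] 117 0.033 [ 0.5131 -0.4059] [0.0292 0.1595]
[377. 258.] 361 0.028 [ 0.4729 -0.3239] [-0.0253  0.0862]
[377. 258.] 361 0.033 [ 0.4762 -0.3219] [-0.0225  0.0837]
[498. 258.] 430 0.028 [ 0.4573 -0.4078] [-0.0253  0.1716]
[498. 258.] 430 0.033 [ 0.4611 -0.4033] [-0.0225  0.1665]
149 [(195, [218, 213, 207]), (205, [217, 212, 205]), (212, [215, 212, 204]), (215, [216, 213, 205]), (218, [213, 208, 201]), (221, [186, 182, 174]), (225, [215, 211, 205]), (290, [209, 205, 197]), (295, [203, 200, 193]), (297, [188, 184, 177]), (299, [218, 214, 207]), (301, [219, 215, 208]), (305, [219, 215, 207])]
152 [(195, [226, 222, 214]), (205, [225, 221, 214]), (212, [224, 219, 212]), (215, [226, 221, 214]), (218, [150, 148, 146]), (221, [155, 153, 150]), (225, [155, 153, 150]), (290, [154, 152, 150]), (295, [154, 152, 149]), (297, [182, 178, 173]), (299, [227, 223, 215]), (301, [226, 222, 215]), (305, [227, 222, 215])]
154 [(195, [225, 221, 214]), (205, [224, 219, 213]), (212, [229, 229, 223]), (215, [231, 231, 225]), (218, [150, 153, 153]), (221, [156, 159, 159]), (225, [155, 159, 158]), (290, [154, 148, 141]), (295, [153, 148, 140]), (297, [189, 182, 173]), (299, [231, 230, 224]), (301, [226, 222, 215]), (305, [227, 222, 215])]
```

send_rows(
  plan="0.001 0.001 0.002 0 0 0 0.045;0.001 0.001 0.004 0 0 0 0.045;0.001 0.001 0.006 0 0 0 0.045;0.001 0.001 0.008 0 0 0 0.045;0.001 0.001 0.0095 0 0 0 0.045;0.001 0.001 0.0095 0 0 0 0.045",
)

```text
clock: 18.65
position: [0.5135, -0.2444, 0.0417]
tool_rot: [-3.142, 0.0, -0.184]
force: [-0.2, -0.4, -4.2]
grip_width: 0.0511
finger_force: 65.9
```

send_rows(
  plan="0 0 0.002 0 0 0 0.045;0 0 0.0035 0 0 0 0.045;0 0 0.005 0 0 0 0.045;0 0 0.0065 0 0 0 0.045;0 0 0.0065 0 0 0 0.045",
)

```text
clock: 19.07
position: [0.5136, -0.2444, 0.0352]
tool_rot: [-3.141, 0.0, -0.185]
force: [-0.6, -0.6, -4.5]
grip_width: 0.0513
finger_force: 65.9
```

send_rows(
  plan="0 0 0.001 0 0 0 0.045;0 0 0.002 0 0 0 0.045;0 0 0.0025 0 0 0 0.045;0 0 0.0025 0 0 0 0.045",
)

```text
clock: 19.4
position: [0.5137, -0.2445, 0.0349]
tool_rot: [3.141, -0.0, -0.185]
force: [-13.4, 8.1, 38.4]
grip_width: 0.0515
finger_force: 71.3
```

send_rows(
  plan="0 0 -0.0025 0 0 0 0.045;0 0 -0.0025 0 0 0 0.045;0 0 -0.0025 0 0 0 0.066;0 0 -0.0025 0 0 0 0.066;0 0 -0.0025 0 0 0 0.066;0 0 -0.0025 0 0 0 0.066;0 0 -0.03 0 0 0 0.066;0 0 -0.07 0 0 0 0.066;0 0 -0.11 0 0 0 0.066;0 0 -0.13 0 0 0 0.066",
)

```text
clock: 20.23
position: [0.5148, -0.245, 0.1671]
tool_rot: [3.141, -0.004, -0.185]
force: [0.6, -0.6, 1.0]
grip_width: 0.066
finger_force: 0.0
```

```bash
python3 - <<'E'
from h import *
go(.557,.0745,.2,90)
f=cam("top"); cv2.imwrite("pics/t2.png",cv2.resize(f["color"][130:250,80:460,::-1],(760,240)))
reds(f,.064)
f=cam("side"); print(np.round(pix(f,(.513,-.243,.076))))
cv2.imwrite("pics/s2.png",cv2.resize(f["color"][100:280,170:370,::-1],(800,600)[:2]))
E
```

```text
at [ 0.5148 -0.245   0.1671] [180.   -0.2 -10.6] F [ 0.6 -0.6  1. ] t 20.2 w 0.066
shift [-0.0171 -0.3218 -0.0332] turn [ 2.000e-01 -1.000e-01 -1.006e+02]
red [276.  67.] 90 [ 0.8086 -0.041 ]
red [269. 117.] 92 [ 0.6682 -0.0168]
red [237. 159.] 87 [0.5559 0.0712]
red [358. 171.] 95 [ 0.5138 -0.2475]
red [294. 204.] 96 [ 0.4326 -0.0763]
red [234. 206.] 95 [0.432  0.0821]
[278. 153.]
```

View pics/s2.png

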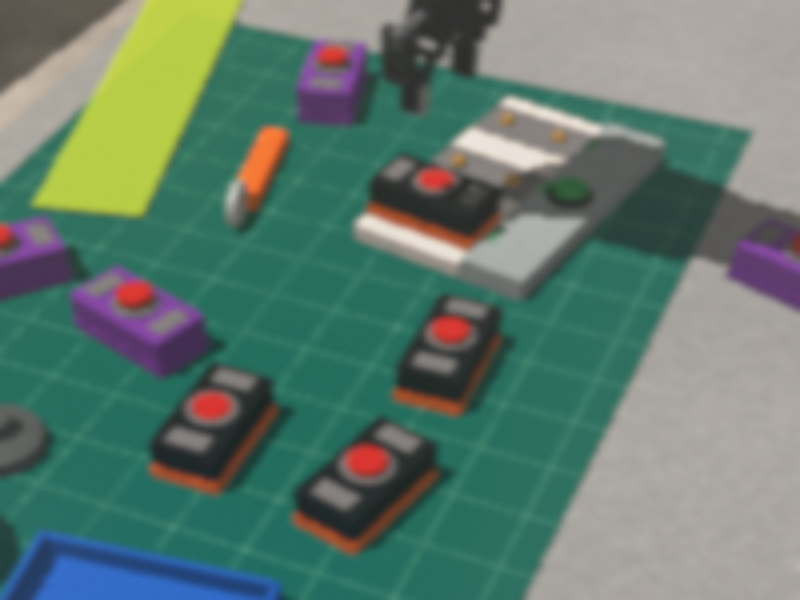

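P4 sits flat in bay 3. P2 is next.

send_rows(
  plan="-0.005 -0.025 -0.03 0 0 -7 0.075;-0.011 -0.05 -0.05 0 0 -14 0.075;-0.018 -0.075 -0.05 0 0 -21 0.075;-0.025 -0.1 -0.05 0 0 -28 0.075;-0.031 -0.125 -0.05 0 0 -35 0.075;-0.037 -0.15 -0.05 0 0 -42 0.075;-0.043 -0.175 -0.05 0 0 -49 0.075;-0.05 -0.2 -0.05 0 0 -56 0.075;-0.057 -0.23 -0.05 0 0 -63 0.075;-0.0635 -0.258 -0.05 0 0 -70 0.075",
)

```text
clock: 21.17
position: [0.4981, 0.0222, 0.2124]
tool_rot: [-3.141, 0.0, 1.043]
force: [1.1, -0.6, 0.1]
grip_width: 0.0753
finger_force: 0.0
```

send_rows(
  plan="0 0 0 0 0 -7 0.075;0 0 0 0 0 -14 0.075;0 0 0 0 0 -21 0.075;0 0 0 0 0 -28 0.075;0 0 0 0 0 -30.6 0.075;0 0 0 0 0 -30.6 0.075;0 0 0 0 0 -30.6 0.075",
)

```text
clock: 21.75
position: [0.4984, 0.0207, 0.2125]
tool_rot: [-3.141, -0.0, 1.569]
force: [-0.8, 0.6, -0.8]
grip_width: 0.0749
finger_force: 0.0
```

```bash
python3 - <<'E'
from h import *
go(.558,.074,.012,90)
f=cam("wrist"); cv2.imwrite("pics/w7.png",f["color"][:,:,::-1])
packs(f);reds(f,.054)
E
```

```text
at [0.4984 0.0207 0.2125] [-180.    -0.    89.9] F [-0.8  0.6 -0.8] t 21.8 w 0.0749
shift [0.0534 0.0597 0.2004] turn [-0.  -0.  -0.1]
pack [256. 295.] c [ 0.4996 -0.1567] LxW [0.625 0.292] yaw 179.9
pack [305. 131.] c [0.5561 0.0731] LxW [0.095 0.05 ] yaw 94.3
pack [197. 120.] c [0.4343 0.085 ] LxW [0.101 0.053] yaw 73.8
red [195. 122.] 557 [0.4335 0.0856]
red [308. 132.] 502 [0.5585 0.0747]
red [400. 209.] 499 [ 0.6735 -0.0163]
red [506. 228.] 211 [ 0.8078 -0.0413]
red [203. 253.] 398 [ 0.4341 -0.0748]
```

```bash
cat >> h.py <<'E'
def patches(f,lim=250):
    m=cv2.inRange(hsv(f),(0,0,120),(180,40,225)); m[lim:]=0
    for k in cv2.findContours(m,cv2.RETR_EXTERNAL,cv2.CHAIN_APPROX_NONE)[0]:
        if 150<cv2.contourArea(k)<2500:
            c,w,a=cv2.minAreaRect(k); print("patch",np.round(c),np.round(w),np.round(ray(f,c,.048)[:2],4))
E
python3 - <<'E'
from h import *
f=cam("wrist"); patches(f)
E
```

```text
patch [482. 245.] [21. 13.] [ 0.7894 -0.0668]
patch [422. 215.] [12. 26.] [ 0.7054 -0.0257]
patch [368. 198.] [13. 26.] [ 0.6368 -0.0037]
patch [306. 163.] [14. 26.] [0.5591 0.0389]
patch [191. 153.] [27. 15.] [0.4254 0.0505]
patch [308. 132.] [35. 34.] [0.5595 0.0747]
patch [196. 122.] [35. 34.] [0.4338 0.0859]
patch [309.  98.] [16. 28.] [0.5586 0.1104]
patch [202.  88.] [29. 16.] [0.442  0.1207]
```

send_rows(
  plan="0.027 0.03 0 0 0 0 0.075;0.054 0.06 0.02 0 0 0 0.075;0.054 0.06 0.05 0 0 0 0.075;0.054 0.06 0.08 0 0 0 0.075;0.054 0.06 0.11 0 0 0 0.075;0.054 0.06 0.14 0 0 0 0.075;0.054 0.06 0.17 0 0 0 0.075;0.054 0.06 0.19 0 0 0 0.075;0.054 0.06 0.2 0 0 0 0.075;0.054 0.06 0.2 0 0 0 0.075",
)

```text
clock: 22.68
position: [0.5575, 0.0749, 0.0112]
tool_rot: [-3.139, 0.001, 1.571]
force: [-0.9, -0.2, -1.1]
grip_width: 0.0752
finger_force: 0.0
```

send_rows(
  plan="0 0 0 0 0 0 0.075;0 0 0 0 0 0 0.045;0 0 0 0 0 0 0.045;0 0 0 0 0 0 0.045;0 0 0 0 0 0 0.045;0 0 0 0 0 0 0.045;0 0 0 0 0 0 0.045;0 0 0 0 0 0 0.045",
  grip_force=60,
)

```text
clock: 23.35
position: [0.5594, 0.0749, 0.0146]
tool_rot: [3.139, -0.0, 1.571]
force: [-2.2, -0.5, 10.0]
grip_width: 0.0513
finger_force: 62.6
```

```bash
python3 - <<'E'
from h import *
go(.4825,-.4136,.135,-10.4)
E
```

```text
at [0.5594 0.0749 0.0146] [179.9  -0.   90. ] F [-2.2 -0.5 10. ] t 23.4 w 0.0513
shift [-0.4884 -0.0767 -0.1206] turn [ 1.000e-01 -1.000e-01  1.004e+02]
```

send_rows(
  plan="0 0 -0.03 0 0 0 0.045;0 0 -0.07 0 0 3 0.045;-0.03 -0.003 -0.1 0 0 10 0.045;-0.06 -0.008 -0.12 0 0 17 0.045;-0.095 -0.013 -0.13 0 0 24 0.045;-0.13 -0.019 -0.13 0 0 31 0.045;-0.165 -0.024 -0.13 0 0 38 0.045;-0.2 -0.03 -0.13 0 0 45 0.045;-0.235 -0.036 -0.13 0 0 52 0.045;-0.27 -0.041 -0.13 0 0 59 0.045",
)

```text
clock: 24.18
position: [0.5171, -0.197, 0.1441]
tool_rot: [3.141, -0.001, 0.535]
force: [1.0, -0.4, -3.9]
grip_width: 0.0515
finger_force: 65.9
```

```bash
python3 - <<'E'
from h import *
go(.4825,-.4136,.145,-10.4)
E
```

```text
at [ 0.5171 -0.197   0.1441] [ 1.80e+02 -1.00e-01  3.07e+01] F [ 1.  -0.4 -3.9] t 24.2 w 0.0515
shift [-0.1402  0.1687 -0.0009] turn [ 0.  -0.1 41.1]
```

send_rows(
  plan="-0.02 0.024 0 0 0 7 0.045;-0.04 0.048 0 0 0 14 0.045;-0.06 0.072 0 0 0 21 0.045;-0.08 0.096 0 0 0 28 0.045;-0.1 0.12 0 0 0 35 0.045;-0.12 0.145 0 0 0 41.3 0.045;-0.141 0.17 0 0 0 41.3 0.045;-0.141 0.17 0 0 0 41.3 0.045;-0.141 0.17 0 0 0 41.3 0.045",
)

```text
clock: 24.93
position: [0.4835, -0.4154, 0.1435]
tool_rot: [3.141, -0.0, -0.182]
force: [-0.9, 2.5, -4.1]
grip_width: 0.0514
finger_force: 65.8
```

```bash
python3 - <<'E'
from h import *
s=observe(); go(.4825,-.4136,.053,-10.4)
f=cam("wrist"); cv2.imwrite("pics/w8.png",f["color"][:,:,::-1])
m=mask(f,"red"); m[:200]=0
k=max(cv2.findContours(m,cv2.RETR_EXTERNAL,cv2.CHAIN_APPROX_NONE)[0],key=cv2.contourArea)
e=cv2.fitEllipse(k); print(e)
print(totool(ray(f,e[0],s["position"][2]-.0146+.054)-s["position"]))
for c,a in blobs(mask(f,"brass"),60):print(np.round(c),a,np.round(ray(f,c,.028)[:2],4))
E
```

```text
at [ 0.4835 -0.4154  0.1435] [180.   -0.  -10.4] F [-0.9  2.5 -4.1] t 24.9 w 0.0514
shift [-0.0013 -0.0016  0.0905] turn [ 0. -0. -0.]
((254.31787109375, 278.0160827636719), (54.52764892578125, 61.75242614746094), 90.18082427978516)
[ 0.00163478 -0.00046514 -0.03939897]
[28. 13.] 1693 [ 0.6705 -0.2554]
[104. 184.] 855 [ 0.5165 -0.2678]
[254. 157.] 395 [ 0.5162 -0.4204]
[167. 164.] 156 [ 0.5249 -0.3355]
[172. 215.] 141 [ 0.4723 -0.3259]
[ 19. 264.] 592 [ 0.4465 -0.1456]
```

View pics/w8.png

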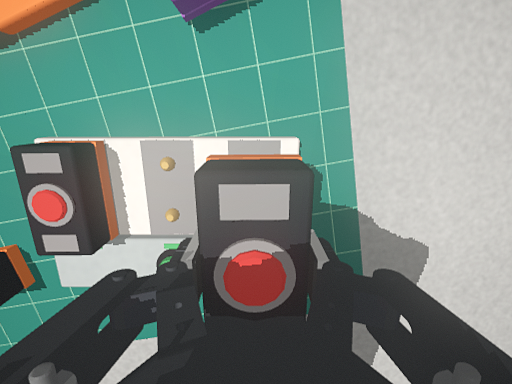

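Pack P2 is over bay 1, P4 sits in bay 3, and the bay 2 pegs are at (167,164) and (172,215). I lower P2 now.

send_rows(
  plan="-0.0012 -0.001 0.02 0 0 0 0.045;-0.0012 -0.001 0.05 0 0 0 0.045;-0.0012 -0.001 0.075 0 0 0 0.045;-0.0012 -0.001 0.09 0 0 0 0.045;-0.0012 -0.001 0.093 0 0 0 0.045;-0.0012 -0.001 0.095 0 0 0 0.045;-0.0012 -0.001 0.097 0 0 0 0.045;-0.0012 -0.001 0.099 0 0 0 0.045;-0.0012 -0.001 0.1 0 0 0 0.045;-0.0012 -0.001 0.1 0 0 0 0.045",
)

```text
clock: 25.82
position: [0.4838, -0.4124, 0.0436]
tool_rot: [3.141, -0.001, -0.179]
force: [0.3, 0.1, -4.2]
grip_width: 0.0509
finger_force: 65.5
```

send_rows(
  plan="0 0 0.001 0 0 0 0.045;0 0 0.0025 0 0 0 0.045;0 0 0.004 0 0 0 0.045;0 0 0.0055 0 0 0 0.045;0 0 0.0065 0 0 0 0.045;0 0 0.0065 0 0 0 0.045",
)

```text
clock: 26.32
position: [0.4835, -0.4129, 0.0367]
tool_rot: [3.141, -0.0, -0.18]
force: [-2.1, -4.2, 1.0]
grip_width: 0.0511
finger_force: 66.1
```

send_rows(
  plan="0 0 0.0005 0 0 0 0.045;0 0 0.001 0 0 0 0.045;0 0 0.0015 0 0 0 0.045;0 0 0.0015 0 0 0 0.045",
)

```text
clock: 26.65
position: [0.4835, -0.4129, 0.0366]
tool_rot: [3.141, -0.001, -0.18]
force: [-9.0, 1.8, 26.4]
grip_width: 0.0512
finger_force: 69.5
```

send_rows(
  plan="0 0 -0.0015 0 0 0 0.045;0 0 -0.0015 0 0 0 0.045;0 0 -0.0015 0 0 0 0.066;0 0 -0.0015 0 0 0 0.066;0 0 -0.0015 0 0 0 0.066;0 0 -0.0015 0 0 0 0.066;0 0 -0.03 0 0 0 0.066;0 0 -0.07 0 0 0 0.066;0 0 -0.11 0 0 0 0.066;0 0 -0.15 0 0 0 0.066",
)

```text
clock: 27.48
position: [0.4833, -0.4119, 0.1866]
tool_rot: [-3.141, 0.001, -0.179]
force: [0.9, -0.0, 0.4]
grip_width: 0.066
finger_force: 0.0
```

```bash
python3 - <<'E'
from h import *
go(.45,-.13,.2,90)
E
```

```text
at [ 0.4833 -0.4119  0.1866] [-180.     0.   -10.3] F [ 0.9 -0.   0.4] t 27.5 w 0.066
shift [-0.083  -0.2715 -0.0132] turn [  -0.    -0.  -100.3]
```

send_rows(
  plan="-0.008 -0.027 -0.01 0 0 -7 0.075;-0.016 -0.054 -0.01 0 0 -14 0.075;-0.024 -0.08 -0.01 0 0 -21 0.075;-0.032 -0.108 -0.01 0 0 -28 0.075;-0.041 -0.135 -0.01 0 0 -35 0.075;-0.05 -0.16 -0.01 0 0 -42 0.075;-0.058 -0.19 -0.01 0 0 -49 0.075;-0.066 -0.22 -0.01 0 0 -56 0.075;-0.075 -0.245 -0.01 0 0 -63 0.075;-0.083 -0.271 -0.01 0 0 -70 0.075",
)

```text
clock: 28.32
position: [0.4497, -0.1295, 0.1951]
tool_rot: [3.141, 0.0, 1.049]
force: [0.4, -0.3, 0.0]
grip_width: 0.0749
finger_force: 0.0
```

send_rows(
  plan="0 0 0 0 0 -7 0.075;0 0 0 0 0 -14 0.075;0 0 0 0 0 -21 0.075;0 0 0 0 0 -28 0.075;0 0 0 0 0 -30.5 0.075;0 0 0 0 0 -30.5 0.075;0 0 0 0 0 -30.5 0.075",
)

```text
clock: 28.9
position: [0.4501, -0.1309, 0.195]
tool_rot: [-3.142, -0.0, 1.573]
force: [-0.2, -0.4, -0.1]
grip_width: 0.0749
finger_force: 0.0
```

```bash
python3 - <<'E'
from h import *
go(.434,-.075,.012,90)
f=cam("wrist"); cv2.imwrite("pics/w9.png",f["color"][:,:,::-1])
patches(f);reds(f,.059)
f=cam("top"); reds(f,.06)
E
```

```text
at [ 0.4501 -0.1309  0.195 ] [-180.    -0.    90.1] F [-0.2 -0.4 -0.1] t 28.9 w 0.0749
shift [ 0.0559 -0.016   0.183 ] turn [-0.  -0.   0.1]
patch [283. 232.] [130.  35.] [ 0.4847 -0.1915]
patch [431. 228.] [38. 25.] [ 0.6592 -0.1864]
patch [240. 164.] [15. 27.] [ 0.4353 -0.1114]
patch [240. 130.] [37. 35.] [ 0.4347 -0.0749]
patch [238.  94.] [17. 29.] [ 0.4332 -0.0389]
patch [506.  82.] [14. 34.] [ 0.7055 -0.0261]
patch [443.  57.] [16. 36.] [ 0.6371 -0.0036]
red [483.  67.] 930 [ 0.6704 -0.0147]
red [238. 131.] 590 [ 0.4343 -0.0747]
red [309. 283.] 410 [ 0.5166 -0.2541]
red [422. 381.] 96 [ 0.6811 -0.4089]
red [276.  67.] 90 [ 0.8103 -0.0411]
red [420. 106.] 95 [ 0.6843 -0.4226]
red [269. 117.] 92 [ 0.6693 -0.0168]
red [424. 181.] 101 [ 0.4831 -0.4188]
red [294. 204.] 96 [ 0.4328 -0.0765]
red [234. 206.] 95 [0.4323 0.0825]
```

send_rows(
  plan="0.028 -0.008 0 0 0 -1.6 0.075;0.056 -0.016 0.02 0 0 -1.6 0.075;0.056 -0.016 0.05 0 0 -1.6 0.075;0.056 -0.016 0.08 0 0 -1.6 0.075;0.056 -0.016 0.11 0 0 -1.6 0.075;0.056 -0.016 0.14 0 0 -1.6 0.075;0.056 -0.016 0.165 0 0 -1.6 0.075;0.056 -0.016 0.18 0 0 -1.6 0.075;0.056 -0.016 0.184 0 0 -1.6 0.075;0.056 -0.016 0.184 0 0 -1.6 0.075",
)

```text
clock: 29.83
position: [0.4335, -0.0746, 0.0104]
tool_rot: [-3.14, -0.0, 1.603]
force: [-0.0, 0.5, -0.2]
grip_width: 0.0748
finger_force: 0.0
```

send_rows(
  plan="0 0 0 0 0 0 0.075;0 0 0 0 0 0 0.045;0 0 0 0 0 0 0.045;0 0 0 0 0 0 0.045;0 0 0 0 0 0 0.045;0 0 0 0 0 0 0.045;0 0 0 0 0 0 0.045;0 0 0 0 0 0 0.045",
  grip_force=60,
)

```text
clock: 30.5
position: [0.4345, -0.0752, 0.0122]
tool_rot: [3.14, 0.0, 1.602]
force: [-2.3, 0.8, 15.5]
grip_width: 0.0514
finger_force: 60.6
```

```bash
python3 - <<'E'
from h import *
go(.51,.385,.14,97)
E
```

```text
at [ 0.4345 -0.0752  0.0122] [179.9   0.   91.8] F [-2.3  0.8 15.5] t 30.5 w 0.0514
shift [ 0.4575  0.0901 -0.1279] turn [ 0.1  0.  -5.2]
```

send_rows(
  plan="0 0 -0.03 0 0 0 0.045;0 0 -0.07 0 0 0 0.045;0.01 0 -0.1 0 0 0 0.045;0.045 0.01 -0.125 0 0 -1 0.045;0.085 0.018 -0.13 0 0 -2 0.045;0.125 0.026 -0.13 0 0 -3 0.045;0.165 0.034 -0.13 0 0 -4 0.045;0.205 0.042 -0.13 0 0 -5 0.045;0.245 0.05 -0.13 0 0 -5.6 0.045;0.285 0.058 -0.13 0 0 -5.6 0.045",
)

```text
clock: 31.33
position: [0.4827, 0.2134, 0.1417]
tool_rot: [3.141, 0.0, 1.701]
force: [1.1, 0.1, -4.4]
grip_width: 0.0513
finger_force: 67.4
```

send_rows(
  plan="0.039 0.005 0 0 0 0 0.045;0.078 0.01 0 0 0 0 0.045;0.117 0.015 0 0 0 0 0.045;0.156 0.02 0 0 0 0 0.045;0.187 0.007 0 0 0 0 0.045;0.187 0.007 0 0 0 0 0.045;0.187 0.007 0 0 0 0 0.045",
)

```text
clock: 31.92
position: [0.4639, 0.3998, 0.1413]
tool_rot: [-3.141, -0.001, 1.704]
force: [1.0, -0.8, -4.3]
grip_width: 0.0512
finger_force: 67.2
```

```bash
python3 - <<'E'
from h import *
go(.503,.3975,.02,97.4)
f=cam("top"); cv2.imwrite("pics/t3.png",cv2.resize(f["color"][60:260,60:360,::-1],(600,400)))
reds(f,.064)
E
```

```text
at [0.4639 0.3998 0.1413] [-180.    -0.    97.6] F [ 1.  -0.8 -4.3] t 31.9 w 0.0512
shift [-0.0076  0.0385  0.1213] turn [-0.  -0.   0.2]
red [276.  67.] 91 [ 0.8085 -0.041 ]
red [420. 106.] 97 [ 0.6832 -0.4209]
red [269. 117.] 92 [ 0.6682 -0.0168]
red [358. 171.] 96 [ 0.5135 -0.2473]
red [424. 181.] 101 [ 0.4826 -0.4172]
red [234. 206.] 95 [0.432  0.0821]
red [383. 288.] 112 [ 0.2122 -0.2912]
```

View pics/t3.png

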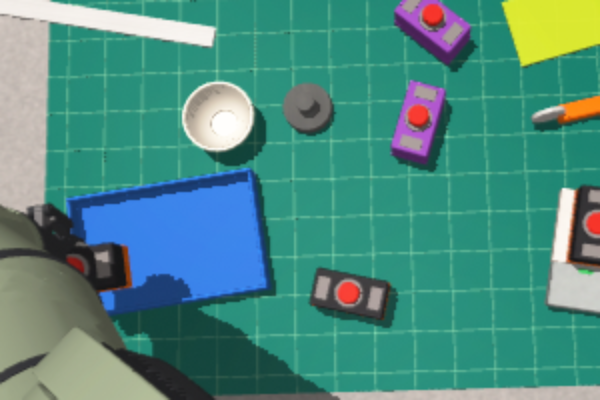

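The pack is held over the tray's left part, about 38 mm too near the robot. I correct that and lower.

send_rows(
  plan="-0.004 0.02 0 0 0 0.2 0.045;-0.0076 0.0385 0.02 0 0 0.2 0.045;-0.0076 0.0385 0.05 0 0 0.2 0.045;-0.0076 0.0385 0.08 0 0 0.2 0.045;-0.0076 0.0385 0.105 0 0 0.2 0.045;-0.0076 0.0385 0.115 0 0 0.2 0.045;-0.0076 0.0385 0.12 0 0 0.2 0.045;-0.0076 0.0385 0.122 0 0 0.2 0.045;-0.0076 0.0385 0.123 0 0 0.2 0.045;-0.0076 0.0385 0.123 0 0 0.2 0.045",
)

```text
clock: 32.8
position: [0.5055, 0.3958, 0.0194]
tool_rot: [3.14, -0.001, 1.697]
force: [0.3, 0.5, -4.1]
grip_width: 0.0514
finger_force: 66.9
```

```bash
python3 - <<'E'
from h import *
go(.503,.3975,.0172,97.4)
E
```

```text
at [0.5055 0.3958 0.0194] [ 1.799e+02 -1.000e-01  9.720e+01] F [ 0.3  0.5 -4.1] t 32.8 w 0.0514
shift [ 0.002  -0.0022  0.0022] turn [ 0.1 -0.1 -0.2]
```

send_rows(
  plan="0 0 0.0008 0 0 0 0.045;0 0 0.0015 0 0 0 0.045;0 0 0.0015 0 0 0 0.066;0 0 0.0015 0 0 0 0.07;0 0 0.0015 0 0 0 0.07;0 0 0.0015 0 0 0 0.07;0 0 -0.03 0 0 0 0.07;0 0 -0.07 0 0 0 0.07;0 0 -0.11 0 0 0 0.07;0 0 -0.15 0 0 0 0.07",
)

```text
clock: 33.63
position: [0.5044, 0.3954, 0.1699]
tool_rot: [-3.141, -0.0, 1.697]
force: [1.1, 0.2, 0.4]
grip_width: 0.0701
finger_force: 0.0
```

```bash
python3 - <<'E'
from h import *
go(.447,.03,.2,77)
f=cam("wrist"); cv2.imwrite("pics/w10.png",f["color"][:,:,::-1])
reds(f,.064)
E
```

```text
at [0.5044 0.3954 0.1699] [-180.    -0.    97.2] F [1.1 0.2 0.4] t 33.6 w 0.0701
shift [-0.3553 -0.1031 -0.0301] turn [-0.   0.  20.2]
red [255. 190.] 629 [0.5055 0.3972]
```

Back to P1.

send_rows(
  plan="-0.035 -0.01 -0.02 0 0 2 0.075;-0.07 -0.02 -0.03 0 0 4 0.075;-0.105 -0.03 -0.03 0 0 6 0.075;-0.14 -0.04 -0.03 0 0 8 0.075;-0.175 -0.05 -0.03 0 0 10 0.075;-0.21 -0.06 -0.03 0 0 12 0.075;-0.245 -0.07 -0.03 0 0 14 0.075;-0.28 -0.08 -0.03 0 0 16 0.075;-0.315 -0.09 -0.03 0 0 18 0.075;-0.355 -0.103 -0.03 0 0 20.2 0.075",
)

```text
clock: 34.52
position: [0.4471, 0.0298, 0.1983]
tool_rot: [3.141, -0.001, 1.344]
force: [2.4, -0.2, 1.0]
grip_width: 0.0751
finger_force: 0.0
```

send_rows(
  plan="0 0 0 0 0 0 0.075;0 0 0 0 0 0 0.075;0 0 0 0 0 0 0.075",
)

```text
clock: 34.77
position: [0.4476, 0.031, 0.1983]
tool_rot: [3.141, -0.0, 1.344]
force: [-0.3, 0.5, -0.3]
grip_width: 0.075
finger_force: 0.0
```

```bash
python3 - <<'E'
from h import *
f=cam("wrist"); cv2.imwrite("pics/w11.png",f["color"][:,:,::-1])
patches(f);reds(f,.059)
go(.4337,.0853,.0115,76.7)
E
```

```text
patch [200. 188.] [13. 26.] [0.3856 0.0365]
patch [488. 179.] [14. 29.] [ 0.7058 -0.026 ]
patch [425. 174.] [14. 28.] [ 0.6371 -0.0042]
patch [198. 157.] [34. 34.] [0.3936 0.0716]
patch [196. 124.] [15. 29.] [0.4011 0.1067]
red [197. 158.] 557 [0.3947 0.0721]
red [463. 178.] 640 [ 0.6704 -0.0145]
at [0.4476 0.0316 0.1982] [180.   -0.   77.1] F [0.5 0.6 0.2] t 34.8 w 0.0748
shift [ 0.0492 -0.0256  0.1867] turn [ 0.  -0.   0.4]
```

P1 has been knocked to (0.3935, 0.0717), yaw 77.5°. I approach the new place.

```bash
python3 - <<'E'
from h import *
f=cam("wrist"); patches(f)
go(.3937,.0717,.0115,77.5)
E
```

```text
patch [200. 189.] [14. 26.] [0.3854 0.0365]
patch [488. 180.] [14. 29.] [ 0.7057 -0.0262]
patch [425. 174.] [14. 28.] [ 0.6371 -0.0035]
patch [198. 157.] [35. 33.] [0.3932 0.072 ]
patch [196. 124.] [16. 28.] [0.4014 0.1067]
at [0.4476 0.0318 0.1981] [180.   -0.   77.1] F [-0.8 -0.5  0.8] t 34.9 w 0.0747
shift [ 0.0268 -0.0615  0.1866] turn [ 0.  -0.  -0.4]
```

send_rows(
  plan="0.013 -0.03 0 0 0 0 0.075;0.027 -0.061 0.02 0 0 0 0.075;0.027 -0.061 0.05 0 0 0 0.075;0.027 -0.061 0.08 0 0 0 0.075;0.027 -0.061 0.105 0 0 0 0.075;0.027 -0.061 0.11 0 0 0 0.075;0.027 -0.061 0.11 0 0 0 0.075",
)

```text
clock: 35.45
position: [0.3931, 0.0716, 0.0871]
tool_rot: [-3.139, 0.001, 1.347]
force: [0.3, 0.4, 0.4]
grip_width: 0.0751
finger_force: 0.0
```

```bash
python3 - <<'E'
from h import *
go(.3937,.0717,.0115,77.5); print(observe()["qpos"])
E
```

```text
at [0.3931 0.0716 0.0871] [-1.798e+02  1.000e-01  7.720e+01] F [0.3 0.4 0.4] t 35.5 w 0.0751
shift [0.0003 0.0008 0.0756] turn [-0.2  0.1 -0.3]
[-0.03674853  0.4543885  -0.36135005  2.26988541  0.34755089  0.47044126
 -0.90107801]
```

send_rows(
  plan="0 0.0005 0.02 0 0 0 0.075;0 0.0005 0.04 0 0 0 0.075;0 0.0005 0.06 0 0 0 0.075;0 0.0005 0.07 0 0 0 0.075;0 0.0005 0.075 0 0 0 0.075;0 0.0005 0.075 0 0 0 0.075",
)

```text
clock: 35.95
position: [0.3949, 0.0711, 0.0133]
tool_rot: [3.141, -0.0, 1.345]
force: [0.5, -0.5, 0.2]
grip_width: 0.0747
finger_force: 0.0
```

send_rows(
  plan="0 0 0 0 0 0 0.075;0 0 0 0 0 0 0.045;0 0 0 0 0 0 0.045;0 0 0 0 0 0 0.045;0 0 0 0 0 0 0.045;0 0 0 0 0 0 0.045;0 0 0 0 0 0 0.045;0 0 0 0 0 0 0.045",
  grip_force=60,
)

```text
clock: 36.62
position: [0.3949, 0.0707, 0.014]
tool_rot: [3.14, -0.001, 1.344]
force: [-3.9, 0.3, 21.2]
grip_width: 0.0511
finger_force: 59.0
```

```bash
python3 - <<'E'
from h import *
go(.519,.2705,.14,97.2)
E
```

```text
at [0.3949 0.0707 0.014 ] [179.9  -0.   77. ] F [-3.9  0.3 21.2] t 36.6 w 0.0511
shift [ 0.2226  0.0762 -0.1257] turn [  0.1  -0.  -20.2]
```

send_rows(
  plan="0 0 -0.03 0 0 0 0.045;0 0 -0.07 0 0 0 0.045;0.01 0.003 -0.1 0 0 -2 0.045;0.04 0.014 -0.125 0 0 -5 0.045;0.075 0.025 -0.125 0 0 -8 0.045;0.11 0.037 -0.125 0 0 -11 0.045;0.145 0.05 -0.125 0 0 -14 0.045;0.18 0.062 -0.125 0 0 -17 0.045;0.21 0.072 -0.125 0 0 -20 0.045;0.223 0.076 -0.125 0 0 -20.2 0.045",
)

```text
clock: 37.45
position: [0.5197, 0.2746, 0.1385]
tool_rot: [3.141, -0.002, 1.702]
force: [-1.3, 0.3, -4.0]
grip_width: 0.0512
finger_force: 66.9
```

send_rows(
  plan="0 0 0 0 0 0 0.045;0 0 0 0 0 0 0.045;0 0 0.03 0 0 0 0.045;0 0 0.06 0 0 0 0.045;0 0 0.09 0 0 0 0.045;0 0 0.105 0 0 0 0.045;0 0 0.112 0 0 0 0.045;0 0 0.115 0 0 0 0.045;0 0 0.116 0 0 0 0.045;0 0 0.116 0 0 0 0.045",
)

```text
clock: 38.28
position: [0.519, 0.2709, 0.0231]
tool_rot: [3.14, -0.0, 1.696]
force: [-0.3, -0.2, -3.5]
grip_width: 0.0511
finger_force: 66.6
```

```bash
python3 - <<'E'
from h import *
go(.519,.2715,.019,97.2)
E
```

```text
at [0.519  0.2709 0.0231] [179.9  -0.   97.2] F [-0.3 -0.2 -3.5] t 38.3 w 0.0511
shift [0.0006 0.0001 0.0041] turn [ 0.1 -0.   0. ]
```

send_rows(
  plan="0 0 0.0015 0 0 0 0.045;0 0 0.0035 0 0 0 0.045;0 0 0.0035 0 0 0 0.045;0 0 0.0035 0 0 0 0.07;0 0 0.0035 0 0 0 0.07;0 0 0.0035 0 0 0 0.07;0 0 -0.03 0 0 0 0.07;0 0 -0.07 0 0 0 0.07;0 0 -0.11 0 0 0 0.03;0 0 -0.15 0 0 0 0",
)

```text
clock: 39.12
position: [0.5181, 0.2709, 0.1738]
tool_rot: [-3.141, -0.0, 1.697]
force: [2.0, 0.4, -0.4]
grip_width: 0.0469
finger_force: 0.0
```

```bash
python3 - <<'E'
from h import *
go(.416,-.313,.1,20)
go(.4,0,.17,60)
E
```

```text
at [0.5181 0.2709 0.1738] [-180.    -0.    97.3] F [ 2.   0.4 -0.4] t 39.1 w 0.0469
shift [-0.5663 -0.1749  0.0739] turn [-0.   0.  77.3]
at [0.5181 0.2709 0.1738] [-180.    -0.    97.3] F [ 2.   0.4 -0.4] t 39.1 w 0.0469
shift [-0.2538 -0.1513  0.0039] turn [-0.   0.  37.3]
```

send_rows(
  plan="-0.038 -0.012 0 0 0 4 0;-0.076 -0.023 0 0 0 8 0;-0.114 -0.035 0 0 0 12 0;-0.152 -0.047 0 0 0 16 0;-0.19 -0.058 0 0 0 20 0;-0.228 -0.07 0 0 0 24 0;-0.266 -0.082 0 0 0 28 0;-0.304 -0.093 0 0 0 32 0;-0.342 -0.105 0 0 0 36 0;-0.38 -0.117 0 0 0 40 0",
)

```text
clock: 39.95
position: [0.4496, -0.1226, 0.1723]
tool_rot: [3.141, -0.0, 0.996]
force: [1.5, -0.3, 0.5]
grip_width: 0.0
finger_force: 0.0
```

```bash
python3 - <<'E'
from h import *
go(.417,-.3135,.12,50)
E
```

```text
at [ 0.4496 -0.1226  0.1723] [180.  -0.  57.] F [ 1.5 -0.3  0.5] t 40.0 w 0.0
shift [-0.178   0.0765  0.0523] turn [ 0. -0.  7.]
```

send_rows(
  plan="-0.035 0.015 0 0 0 2 0;-0.07 0.03 0 0 0 4 0;-0.105 0.045 0.01 0 0 6 0;-0.14 0.06 0.03 0 0 7 0;-0.177 0.0765 0.052 0 0 7 0;-0.177 0.0765 0.052 0 0 7 0;-0.177 0.0765 0.052 0 0 7 0",
)

```text
clock: 40.53
position: [0.4173, -0.3129, 0.1187]
tool_rot: [-3.14, 0.001, 0.873]
force: [0.7, 0.8, 0.0]
grip_width: -0.0
finger_force: 0.0
```

```bash
python3 - <<'E'
from h import *
f=cam("wrist"); cv2.imwrite("pics/w12.png",f["color"][:,:,::-1])
for c,a in blobs(mask(f,"green"),60):print("green",np.round(c),a,np.round(ray(f,c,.046)[:2],4))
f=cam("top"); cv2.imwrite("pics/t4.png",cv2.resize(f["color"][90:260,80:460,::-1],(760,340)))
reds(f,.064)
go(.417,-.3135,.048,50)
E
```

```text
red [276.  67.] 90 [ 0.8086 -0.041 ]
red [420. 106.] 97 [ 0.6832 -0.4209]
red [269. 117.] 92 [ 0.6682 -0.0168]
red [358. 171.] 95 [ 0.5135 -0.2475]
red [164. 176.] 93 [0.5177 0.2682]
red [118. 183.] 97 [0.504  0.3919]
red [383. 288.] 112 [ 0.2122 -0.2912]
at [ 0.419  -0.3104  0.1201] [-180.    -0.    50.2] F [0.6 0.9 0.9] t 40.6 w 0.0
shift [-0.0037  0.0005  0.0721] turn [-0.  -0.   0.2]
```

View pics/t4.png

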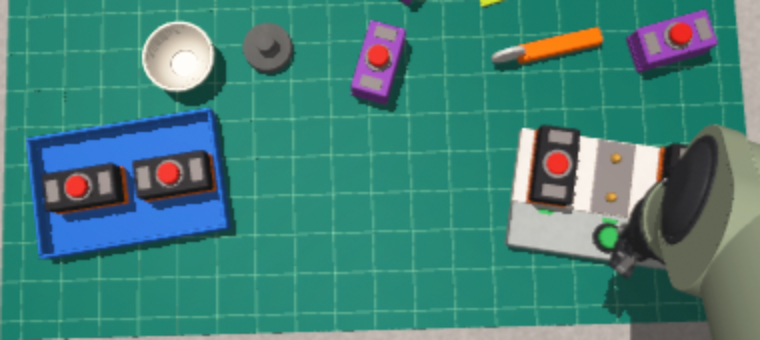

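View pics/w12.png

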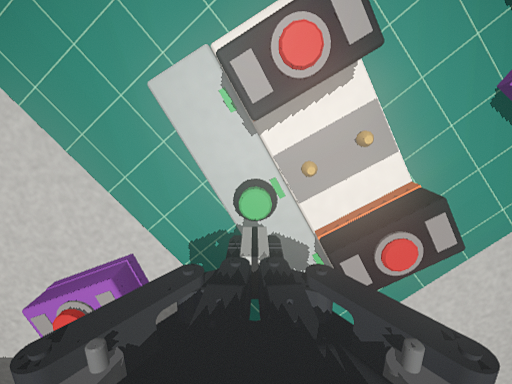

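Both faulty packs lie flat in the tray and both sound packs sit on the charger. The green key at (256,203) is right under the fingers. I press it now.

send_rows(
  plan="-0.002 0.0005 0.02 0 0 0 0;-0.002 0.0005 0.045 0 0 0 0;-0.002 0.0005 0.06 0 0 0 0;-0.002 0.0005 0.068 0 0 0 0;-0.002 0.0005 0.07 0 0 0 0;-0.002 0.0005 0.071 0 0 0 0;-0.002 0.0005 0.072 0 0 0 0;-0.002 0.0005 0.0725 0 0 0 0;-0.002 0.0005 0.073 0 0 0 0;-0.002 0.0005 0.073 0 0 0 0",
)

```text
clock: 41.47
position: [0.4181, -0.313, 0.0475]
tool_rot: [3.141, -0.0, 0.877]
force: [0.4, -0.0, -0.7]
grip_width: -0.0001
finger_force: 0.0
```

send_rows(
  plan="0 0 0.0005 0 0 0 0;0 0 0.001 0 0 0 0;0 0 0.0015 0 0 0 0;0 0 0.002 0 0 0 0;0 0 0.0025 0 0 0 0;0 0 0.003 0 0 0 0;0 0 0.003 0 0 0 0",
)

```text
clock: 42.05
position: [0.4179, -0.313, 0.0441]
tool_rot: [3.142, 0.0, 0.877]
force: [-1.2, -0.1, 5.6]
grip_width: -0.0002
finger_force: 3.1
```

send_rows(
  plan="0 0 0.0005 0 0 0 0;0 0 0.001 0 0 0 0;0 0 0.0015 0 0 0 0;0 0 0.002 0 0 0 0;0 0 0.002 0 0 0 0",
)

```text
clock: 42.47
position: [0.4179, -0.313, 0.042]
tool_rot: [3.142, 0.0, 0.877]
force: [-0.4, -0.0, 4.2]
grip_width: -0.0001
finger_force: 2.1
```

send_rows(
  plan="0 0 0.0005 0 0 0 0;0 0 0.001 0 0 0 0;0 0 0.0015 0 0 0 0;0 0 0.002 0 0 0 0;0 0 0.0025 0 0 0 0;0 0 0.003 0 0 0 0;0 0 0.0035 0 0 0 0;0 0 0.004 0 0 0 0;0 0 0.004 0 0 0 0",
)

```text
clock: 43.22
position: [0.4179, -0.3128, 0.0379]
tool_rot: [-3.141, -0.0, 0.877]
force: [-0.2, -0.4, -0.6]
grip_width: 0.0001
finger_force: 0.0
```

send_rows(
  plan="0 0 -0.005 0 0 0 0;0 0 -0.02 0 0 0 0;0 0 -0.05 0 0 0 0;0 0 -0.09 0 0 0 0;0 0 -0.12 0 0 0 0;0 0 -0.15 0 0 0 0;0 0 -0.15 0 0 0 0;0 0 -0.15 0 0 0 0",
)

```text
clock: 43.88
position: [0.4185, -0.3134, 0.1899]
tool_rot: [3.138, -0.0, 0.876]
force: [0.0, -1.1, -0.7]
grip_width: 0.0004
finger_force: 0.0
```

```bash
python3 - <<'E'
from h import *
f=cam("wrist"); cv2.imwrite("pics/w13.png",f["color"][:,:,::-1])
E
```

```text
(no output)
```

View pics/w13.png

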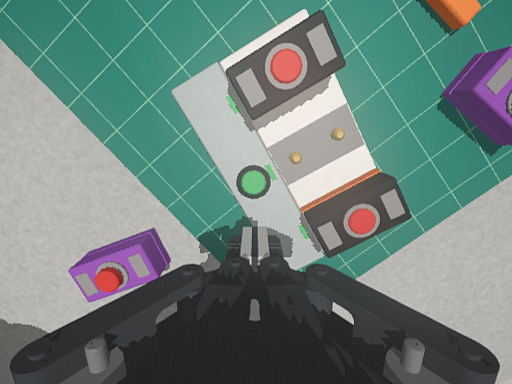

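The start key gave way and no longer pushes back, both seated packs have their caps sunk, and the arm is clear. I hand the job in.

```bash
python3 -c "
from workcell import bot
print(bot.job_done())"
```

```text
the job is handed in; nothing more can be done
None
```

I handed the job in at about 44 s: the two sound packs are seated in charger bays 1 and 3 with their keys in, the two faulty packs lie flat in the blue tray, the green start key was pressed in last, and the bowl, weight and cutter were not touched; the hand-in gave no verdict back.

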